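# Tip the press arbor up into its taper stand and lock it

### The job

The steel press arbor is leaning on the V-rest of its taper stand with only the tip of its taper in the socket. Tip it upright so that its taper drops into the socket, press it down against the stiff knock-out pin until its flange is flush on the socket's face, then swing the keeper bar all the way over the flange to lock it. Leave the other things on the table where they are.

Things in the scene. Friction and masses are not known exactly. Their poses are not given: they have to be found in the camera images.
- taper_stand: Bolted-down stand: grey base plate 155 x 150 x 12 mm with a steel socket (68 mm across, face 85 mm above the table) whose bore tapers from 35 mm at the face, 7 mm in radius per 50 mm. Origin on the table, on the socket's vertical axis; z up. The V-rest under the arbor stands at x = -56 mm of this frame; its V is 38 mm wide, its tips 138 mm above the table. Keeper post at x = +26, y = +58 mm.
- socket_mouth (a point): Centre of the socket's mouth, in the plane of its face, 85 mm above the table; axes as the stand's.
- arbor: Loose arbor of oiled steel, 0.32 to 0.52 kg, 123 mm long: taper 50 mm long (20 mm diameter at its tip, 34 at the flange), flange 54 mm diameter, 8 thick, cylindrical nose 26 mm diameter, 65 long. Origin at the centre of the taper's tip; z along the axis to the nose. It starts leaning about 39 degrees to the stand's -x side, nose up, on the V-rest, tip 11 mm below the socket's face.
- arbor_flange (a point): On the arbor's axis in the underside of its flange (50 mm from the origin), the face that comes to lie on the socket's face.
- arbor_top (a point): Centre of the flat end of the arbor's nose, 123 mm from the origin. Pushing the nose towards the stand's +x tips the arbor up. It then rests on the knock-out pin, nearly upright, its flange up to 10 mm above the socket's face and this point about 168 mm above the table; home, this point is 158 mm above the table, on the socket's axis.
- knockout_pin (a joint): Knock-out pin in the bottom of the socket, 12 mm diameter, m pushed down: 0 is up, 0.010 when the arbor is home (stop at 0.011). Friction of about 12 N holds it wherever it is: the arbor's weight does not move it, about 8 N more on the arbor does.
- keeper (a joint): Flat steel bar 12 x 7 x 90 mm turning level about its post, in rad. 0: open, pointing to the stand's +x; 1.57: closed against its stop, pointing to the stand's -y, over the flange beside the nose; it closes clockwise from above. Starts at 0.1 to 0.5, needs about 1 N at its pin, stays where left. Its underside is 95 mm above the table, 2 mm over the flange when home; a higher flange blocks it.
- keeper_pivot (a point): On the keeper's pivot axis, 102 mm above the table.
- keeper_pin (a point): Top of the keeper's upright finger pin (10 mm diameter, standing 29 mm above the bar, top 131 mm above the table), 82 mm from the pivot axis, by which the bar is pushed or pinched.
- heel_piece: Bystander: flat brown leather heel piece, 58 x 64 x 8 mm, lying near the stand.
- wax_block: Bystander: block of dark wax 30 x 46 x 23 mm near the stand.
Not all that is in view belongs to the job. What is shaped like the arbor but turquoise is not meant.

How it is judged:
By the outcome, as a careful person would: the job done as asked, in the order asked, and still so for the second after the job is handed in, with the robot touching nothing.
It also fails if it takes over 46 s, if anything falls off the work surface, if the arm or the gripper's body presses on something with over 40 N, if the wrist force passes 120 N, or if a joint passes its speed limit or range.

### The arm

A 6-joint arm with a two-finger parallel gripper is mounted at the origin on a cart in front of the work surface, level with it; the furniture and walls round the work are solid. World frame = base frame: x ahead of the robot, y to its left, z up, the work surface at z = 0. Lengths are in m, angles in degrees, forces in N, time in s.
With the tool pointing down it reaches from about 0.375 to 0.9 m from the base axis. Payload 3.1 kg.
Tool frame: the origin (TCP) lies midway between the tips of the shut fingers; the grasp point (between the pads) lies 19 mm behind it; z points along the fingers, y is the line along which they close (so a half turn about z gives the same grasp; the last joint's range is limited). The gripper opens to 87 mm and grips with 3 to 60 N. Pads are 19 mm wide; open, the fingers measure 117 mm over their backs; the gripper's body (75 mm by 190 mm) begins 51 mm behind the grasp point.
Start: joints at [-83.623, 30.224, 82.088, -0, 67.689, -10.227], TCP at [0.179, -0.599, 0.223] pointing down, gripper open.
Joint ranges: [-176.69, 176.69], [-43.24, 126.21], [12.49, 139.97], [-82, 262], [0, 151.66], [-163.58, 163.58]. Speed limits (degrees/s): [159.86, 159.86, 180, 180, 180, 180].

### API

Orientations are given as a 3x3 rotation matrix whose columns are the frame's x, y, z axes.
In Python, from rig import read_state, optics, bot gives the robot as it stands. The module is installed in compiled form; this text tells all that it offers.
- The arm moves only by the tool send_rows, never from a script. Its argument "commands" is a list of rows, each a list of 7 numbers: the turn, a rotation vector about the tool's x, y, z in units of 5 degrees (1.0 is 5 degrees), then the shift along the tool's x, y, z in units of 30 mm (1.0 is 30 mm), then the opening, from 0 (shut) to 1 (fully open). In form: [[rx, ry, rz, tx, ty, tz, gripper], ...]. A call has 1 to 20 rows; each row is the pose to reach, as a shift and turn from the pose commanded when the call began, along the tool's axes at that moment; what a row does not reach only later rows make up. A row lasts 1/12 s, in which the tool goes at most 41.7 mm and 7.16 degrees, less where a joint would pass 70% of its speed; a pose out of reach is approached as far as the arm can. A call with a gripper value outside its range is refused whole. The fingers move at their own pace and stop on an object; the grip force is fixed at half the most. Time passes only in rows, so rows that repeat a pose let the fingers close. It gives the time, the measured TCP pose, the force, the opening and the grip force at its end, in the units of the state.
- read_state(): the state, without advancing time (a new reading comes with each control period).
- optics.capture(name): name is "scene" or "side" or "wrist"; returns a dict with "image" (480x640x3 uint8, blue, green, red), "intrinsics" (3x3 intrinsics, pixels), "k1" (the pictures are not rectified: a ray, as slopes to the right and down, at radius r is drawn at 1 + k1 r^2 times it, then the intrinsics apply), "extrinsics" (4x4, takes a point from world to camera coordinates); the wrist camera has in their place "T_tool_cam" (4x4, takes a point from camera to tool coordinates, whose origin is the TCP and whose axes are the flange's). Camera axes: x right, y down, z forward; pixel columns grow to the right and rows downward; lengths in m; the calibration is good to about 2 mm. A picture is of the moment at which its call begins: read the wrist's pose just before it. There is no depth.
- bot.hand_in(): hands the job in; it is judged then, once.
The state is a dict: "time_s": time; "joint_positions": joint angles; "qvel": joint speeds; "tau": joint torques, N m; "position": TCP position; "tcp_rot": TCP orientation; "force": force on the tool from outside, world axes, zero at the start; "moment": the same for the moment, N m; "opening": opening from 0.0 (shut) to 1.0 (fully open); "grasp_force": force on a finger pad.
Only numpy, scipy, OpenCV 4.12 (cv2) and the standard library are available. Lean on these libraries where they do the work, as an engineer would, in place of code of your own. Each camera call takes 0.05 s, during which the arm holds its last target. There are 200 camera calls.

## Working session

There is one attempt and no reset: what is moved stays moved. The work goes in short steps, Python scripts to look and compute and a tool call to move; the robot and the scene stay as the last step left them, time stands still between calls to the robot, and variables do not carry over. Pictures are saved under pics/ and viewed, at most 10 in all, crops included, and the job is handed in when it is done.

Besides the shell and the picture viewer there is one more tool, called after "Call:" as name(argument=value, ...) on one line, values as JSON. send_rows: Moves the arm, as the interface text tells. Its arguments: {"type":"object","properties":{"commands":{"type":"array","items":{"type":"array","items":{"type":"number"}}}},"required":["commands"]}

```bash
mkdir -p pics; cat > h.py <<'E'
import numpy as np, cv2
from rig import read_state, optics, bot
def grab(n):
    s=read_state(); c=optics.capture(n)
    K=np.array(c["intrinsics"])
    if n=="wrist":
        T=np.eye(4);T[:3,:3]=s["tcp_rot"];T[:3,3]=s["position"]; E=np.linalg.inv(T@np.array(c["T_tool_cam"]))
    else: E=np.array(c["extrinsics"])
    return dict(im=c["image"],K=K,k=float(c["k1"]),E=E)
def ray(c,px):
    K=c["K"]; D=np.array([c["k"],0,0,0,0.])
    a=np.array([(px[0]-K[0,2])/K[0,0],(px[1]-K[1,2])/K[1,1]]); u=a.copy()
    for _ in range(30): u=a/(1+c["k"]*(u@u))
    R=c["E"][:3,:3]; d=R.T@np.array([u[0],u[1],1]); return -R.T@c["E"][:3,3], d/np.linalg.norm(d)
def proj(c,P):
    p=c["E"][:3,:3]@np.array(P)+c["E"][:3,3]; u=p[:2]/p[2]; u=u*(1+c["k"]*(u@u)); return (c["K"]@[u[0],u[1],1])[:2]
def tri(obs):
    A=0;b=0
    for c,px in obs:
        o,d=ray(c,px); M=np.eye(3)-np.outer(d,d); A=A+M; b=b+M@o
    P=np.linalg.solve(A,b); return P,[np.round(proj(c,P)-px,1) for c,px in obs]
def onz(c,px,z):
    o,d=ray(c,px); return o+d*(z-o[2])/d[2]
import pickle
def save(n,c): pickle.dump(c,open(n+'.pkl','wb'))
def load(n): return pickle.load(open(n+'.pkl','rb'))
E
python3 - <<'E'
from h import *
for n in("scene","side","wrist"):
    c=grab(n); save(n+"0",c); cv2.imwrite(f"pics/{n}0.png",c["im"]); o=-c["E"][:3,:3].T@c["E"][:3,3]; print(n,o.round(3),c["E"][2,:3].round(2),c["K"][0,0],c["k"])
E
```

```text
scene [-0.012  0.55   0.572] [ 0.61 -0.64 -0.47] 553.9599119056481 -0.0022566813603527897
side [ 0.542 -0.761  0.572] [ 0.02  0.85 -0.52] 525.6328593481265 -0.10597726516485009
wrist [ 0.259 -0.574  0.383] [-0.29 -0.09 -0.95] 431.7615310118513 -0.013408242530993316
```

View pics/scene0.png

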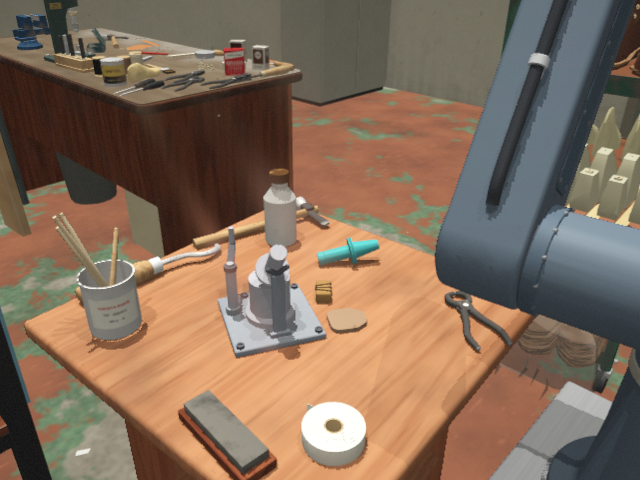

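View pics/side0.png

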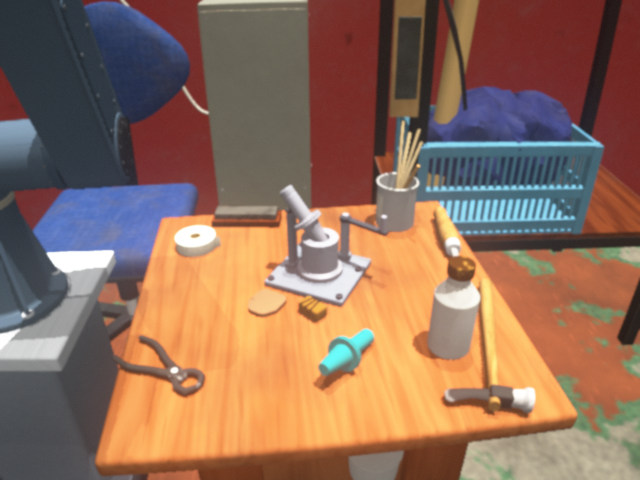

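Candidates for the arbor: the grey steel piece on the stand (scene ~(275,262), side ~(300,205)), and the turquoise lookalike (scene (348,252), side (347,353)), which is not meant. I choose the grey one and check it in a crop. The wax block is at side (312,308), the leather at (267,302).

```bash
python3 - <<'E'
from h import *
a=load("scene0")["im"][222:357,205:338]; b=load("side0")["im"][177:312,257:393]
f=lambda i:cv2.resize(i,None,fx=4.4 if 0 else 2.97,fy=2.97*1.0,interpolation=cv2.INTER_CUBIC)
# stack as two 4x crops scaled into 800x540
A=cv2.resize(a,(399,405),interpolation=cv2.INTER_CUBIC);B=cv2.resize(b,(401,405)[:2] if 0 else (400,405),interpolation=cv2.INTER_CUBIC)
print(a.shape,b.shape,A.shape,B.shape)
cv2.imwrite("pics/crop0.png",np.hstack([A,B]))
E
```

```text
(135, 133, 3) (135, 136, 3) (405, 399, 3) (405, 400, 3)
```

View pics/crop0.png

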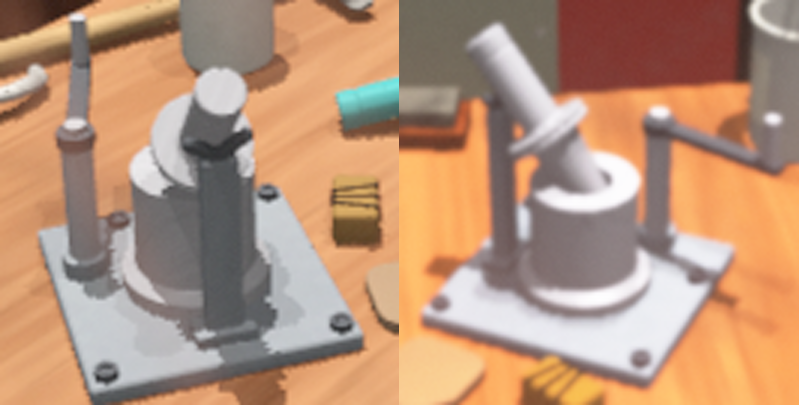

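The crop shows the grey arbor leaning on the V-rest (scene top at (279,252), side top at (287,190)); the keeper pin is at scene (231,228) / side (384,216).

```bash
python3 - <<'E'
from h import *
s,d=load("scene0"),load("side0")
S=lambda x,y:np.array([205+x/3-.3,222+y/3-.3]); D=lambda x,y:np.array([257+(x-399)/2.94-.3,177+y/3-.3])
prs=dict(top=(S(221,90),D(489,38)),pin=(S(78,17),D(773,118)),pivtop=(S(76,125),D(657,111)),boltNear=(S(106,372),D(440,303)) ,boltR=(S(341,322),D(440,303)),boltB=(S(268,192),D(641,357)))
for k,(a,b) in prs.items():
    P,e=tri([(s,a),(d,b)]); print(k,P.round(4),e)
m=onz(d,D(585,181),.085); print("mouth",m)
for n,q in(("l",D(424,312)),("n",D(645,380)),("r",D(734,244))): print(n,onz(d,q,.012).round(4))
for n,q in(("l",S(40,232)),("n",S(95,393)),("r",S(362,338))): print(n,onz(s,q,.012).round(4))
print(read_state()["force"])
E
```

```text
top [0.5171 0.0774 0.1663] [array([0.1, 0. ]), array([ 0., -0.])]
pin [0.6845 0.0364 0.1307] [array([0.2, 0.2]), array([ 0.2, -0.2])]
pivtop [0.6205 0.0902 0.108 ] [array([0.2, 0.2]), array([ 0.2, -0.2])]
boltNear [ 0.5124  0.1171 -0.0156] [array([25. , 16.2]), array([ 18. , -15.1])]
boltR [0.4823 0.0258 0.0141] [array([0.6, 0.4]), array([ 0.5, -0.3])]
boltB [ 0.6026 -0.0349  0.0145] [array([0.2, 0.1]), array([ 0.2, -0.1])]
mouth [0.57295924 0.04644756 0.085     ]
l [0.4717 0.0186 0.012 ]
n [ 0.6034 -0.0536  0.012 ]
r [0.6722 0.084  0.012 ]
l [0.6709 0.0858 0.012 ]
n [0.535  0.1541 0.012 ]
r [0.4679 0.0259 0.012 ]
[-0.58672335  0.01934787 -0.07885385]
```

```bash
cat >> h.py <<'E'
from scipy.spatial.transform import Rotation as Ro
yaw=np.deg2rad(-27.5); O=np.array([.571,.0495])
def st(x,y,z): 
    c,s=np.cos(yaw),np.sin(yaw); return np.array([O[0]+c*x-s*y,O[1]+s*x+c*y,z])
def down(ang): # tool z down, tool x at world angle ang (deg)
    a=np.deg2rad(ang); x=np.array([np.cos(a),np.sin(a),0]); z=np.array([0,0,-1.]); return np.array([x,np.cross(z,x),z]).T
def rel(P,R):
    s=read_state(); R0=np.array(s["tcp_rot"]); return np.r_[Ro.from_matrix(R0.T@R).as_rotvec(degrees=True)/5, R0.T@(P-np.array(s["position"]))/.03].round(3)
E
python3 - <<'E'
from h import *
s,d=load("scene0"),load("side0"); q=read_state()
print(q["position"],np.round(q["tcp_rot"],3))
print("cup base",onz(d,(396,228),0), onz(s,(113,335),0),"pencil tip",tri([(s,(60,215)),(d,(402,123))]))
print("bottle base",onz(d,(450,352),0),onz(s,(282,246),0),"top",tri([(s,(279,171)),(d,(461,262))]))
for a in(-27.5,152.5): print(a,rel(st(-.11,0,.27),down(a)))
E
```

```text
[ 0.17857784 -0.59836994  0.22181298] [[ 0.958  0.286 -0.   ]
 [ 0.286 -0.958  0.002]
 [ 0.    -0.002 -1.   ]]
cup base [0.74454097 0.21722101 0.        ] [0.72543224 0.25866556 0.        ] pencil tip (array([0.7554383 , 0.2854769 , 0.21496018]), [array([1. , 1.4]), array([ 0.6, -1. ])])
bottle base [ 0.76609382 -0.16877073  0.        ] [ 0.74658501 -0.13826828  0.        ] top (array([ 0.76552499, -0.15353472,  0.15900483]), [array([0.3, 0.3]), array([ 0.4, -0.5])])
-27.5 [-1.9000e-02  4.0000e-03  8.8210e+00  1.6074e+01 -1.9511e+01 -1.5710e+00]
152.5 [-5.0000e-03 -2.3000e-02 -2.7179e+01  1.6074e+01 -1.9511e+01 -1.5710e+00]
```

Call:
send_rows(commands=[[0,0,-27.18,16.07,-19.51,-1.57,0.19],[0,0,-27.18,16.07,-19.51,-1.57,0.19],[0,0,-27.18,16.07,-19.51,-1.57,0.19],[0,0,-27.18,16.07,-19.51,-1.57,0.19],[0,0,-27.18,16.07,-19.51,-1.57,0.19],[0,0,-27.18,16.07,-19.51,-1.57,0.19],[0,0,-27.18,16.07,-19.51,-1.57,0.19],[0,0,-27.18,16.07,-19.51,-1.57,0.19],[0,0,-27.18,16.07,-19.51,-1.57,0.19],[0,0,-27.18,16.07,-19.51,-1.57,0.19],[0,0,-27.18,16.07,-19.51,-1.57,0.19],[0,0,-27.18,16.07,-19.51,-1.57,0.19],[0,0,-27.18,16.07,-19.51,-1.57,0.19],[0,0,-27.18,16.07,-19.51,-1.57,0.19],[0,0,-27.18,16.07,-19.51,-1.57,0.19],[0,0,-27.18,16.07,-19.51,-1.57,0.19],[0,0,-27.18,16.07,-19.51,-1.57,0.19],[0,0,-27.18,16.07,-19.51,-1.57,0.19],[0,0,-27.18,16.07,-19.51,-1.57,0.19],[0,0,-27.18,16.07,-19.51,-1.57,0.19]])

```text
time_s: 1.82
position: [0.4742, 0.1025, 0.2697]
tcp_rot: [[-0.89, 0.455, 0.001], [0.455, 0.89, 0.0], [-0.001, 0.001, -1.0]]
force: [0.0, -0.7, 0.3]
opening: 0.191
grasp_force: 0.0
```

```bash
python3 - <<'E'
from h import *
print(rel(st(-.11,0,.27),down(152.5)),read_state()["joint_positions"],read_state()["time_s"])
c=grab("wrist"); save("w1",c); cv2.imwrite("pics/w1.png",c["im"])
E
```

```text
[ 0.01   0.008  0.083 -0.01  -0.078 -0.011] [-1.04530143e+00  1.59244724e+01  9.82507693e+01  3.06748807e-02
  6.57646664e+01 -6.39722669e+01] 1.8167
```

View pics/w1.png

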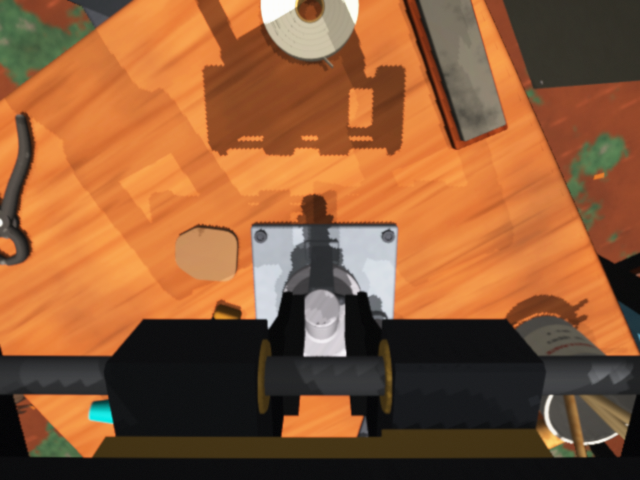

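Wrist view: plate edge level in picture (row ~225), bolts (261,236) and (388,236), nose end between the fingertips at about (321,303).

```bash
python3 - <<'E'
from h import *
c=load("w1"); a,b=onz(c,(261,236),.014),onz(c,(388,236),.014)
def loc(P): cc,s=np.cos(yaw),np.sin(yaw); v=P[:2]-O; return np.r_[cc*v[0]+s*v[1],-s*v[0]+cc*v[1],P[2]].round(4)
v=b-a; print("yaw of -y..+y edge",np.degrees(np.arctan2(v[1],v[0]))-90, loc(a),loc(b), "top",loc(onz(c,(321,303),.167)), loc(np.array([.5171,.0774,.166])))
l,r=onz(c,(252,225),.012),onz(c,(397,225),.012); print(loc(l),loc(r))
print("pivot",loc(np.array([.6205,.0902,.1])))
print(rel(st(-.105,0,.150),down(152.5)))
E
```

```text
yaw of -y..+y edge -27.066863672284818 [-0.0676 -0.0606  0.014 ] [-0.0686  0.0675  0.014 ] top [-0.0672  0.0011  0.167 ] [-6.07e-02 -1.00e-04  1.66e-01]
[-0.0785 -0.0696  0.012 ] [-0.0796  0.0763  0.012 ]
pivot [0.0251 0.059  0.1   ]
[-0.008 -0.004  0.012 -0.183 -0.01   3.979]
```

Call:
send_rows(commands=[[0,0,0,-0.18,0.02,1.3,0.19],[0,0,0,-0.18,0.02,2.6,0.19],[0,0,0,-0.18,0.02,3.6,0.19],[0,0,0,-0.18,0.02,3.98,0.19],[0,0,0,-0.18,0.02,3.98,0.19],[0,0,0,-0.18,0.02,3.98,0.19]])

```text
time_s: 2.37
position: [0.4777, 0.0964, 0.1498]
tcp_rot: [[-0.885, 0.465, -0.002], [0.465, 0.885, -0.0], [0.002, -0.001, -1.0]]
force: [0.0, -0.6, 1.0]
opening: 0.19
grasp_force: 0.0
```

```bash
python3 - <<'E'
from h import *
for x in(-.085,-.06,-.04,-.024): print(rel(st(x,.001,.150),down(152.5)))
E
```

```text
[-0.015 -0.023 -0.045 -0.648  0.086 -0.007]
[-0.015 -0.023 -0.045 -1.481  0.089 -0.009]
[-0.015 -0.023 -0.045 -2.148  0.092 -0.01 ]
[-0.015 -0.023 -0.045 -2.681  0.094 -0.011]
```

Call:
send_rows(commands=[[0,0,0,-0.2,0.03,0,0.19],[0,0,0,-0.4,0.06,0,0.19],[0,0,0,-0.6,0.09,0,0.19],[0,0,0,-0.8,0.09,0,0.19],[0,0,0,-1.0,0.09,0,0.19],[0,0,0,-1.2,0.09,0,0.19],[0,0,0,-1.4,0.09,0,0.19]])

```text
time_s: 2.95
position: [0.5179, 0.0804, 0.1505]
tcp_rot: [[-0.887, 0.462, 0.001], [0.462, 0.887, -0.0], [-0.001, 0.0, -1.0]]
force: [0.1, -0.5, 1.0]
opening: 0.191
grasp_force: 0.0
```

```bash
python3 - <<'E'
from h import *
w=grab("wrist");save("w2",w);d=grab("side");save("d2",d);s=grab("scene")
A=cv2.resize(w["im"][150:350,220:420],(400,400));B=cv2.resize(d["im"][150:280,250:380],(400,400),interpolation=cv2.INTER_CUBIC)
cv2.imwrite("pics/c2.png",np.hstack([A,B]))
print(rel(st(-.024,.001,.150),down(152.5)))
E
```

```text
[ 0.002  0.007 -0.004 -1.254 -0.06   0.009]
```

View pics/c2.png

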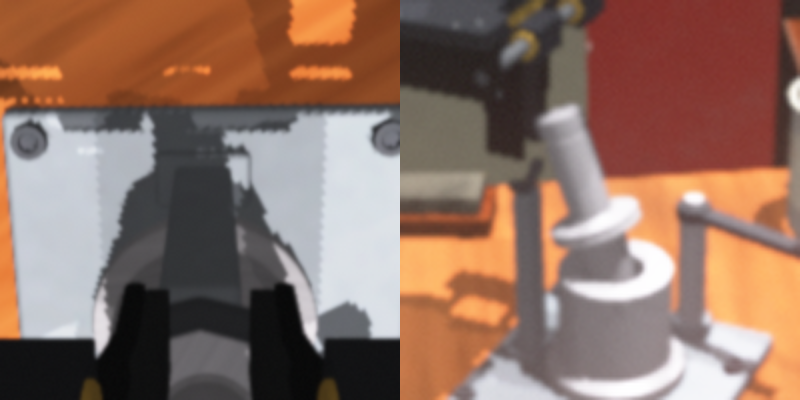

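The arbor is tipping up centred in the cradle (wrist crop nose between fingers at ~(205,390); side crop top (560,115)), tilt about 18°. Continuing.

Call:
send_rows(commands=[[0,0,0,-0.15,-0.03,0,0.19],[0,0,0,-0.3,-0.05,0,0.19],[0,0,0,-0.45,-0.05,0,0.19],[0,0,0,-0.6,-0.05,0,0.19],[0,0,0,-0.75,-0.05,0,0.19],[0,0,0,-0.9,-0.05,0,0.19],[0,0,0,-1.0,-0.05,0,0.19]])

```text
time_s: 3.68
position: [0.5436, 0.0653, 0.1503]
tcp_rot: [[-0.887, 0.462, 0.001], [0.462, 0.887, -0.0], [-0.001, 0.0, -1.0]]
force: [-0.9, -0.5, 0.3]
opening: 0.189
grasp_force: 0.0
```

```bash
python3 - <<'E'
from h import *
w=grab("wrist");save("w3",w);d=grab("side");save("d3",d);s=grab("scene");save("s3",s)
A=cv2.resize(s["im"][215:345,205:335],(400,400),interpolation=cv2.INTER_CUBIC);B=cv2.resize(d["im"][150:280,250:380],(400,400),interpolation=cv2.INTER_CUBIC)
cv2.imwrite("pics/c3.png",np.hstack([A,B]))
print(rel(st(-.02,.001,.150),down(152.5)))
E
```

```text
[ 0.    -0.001 -0.002 -0.406 -0.008  0.007]
```

View pics/c3.png

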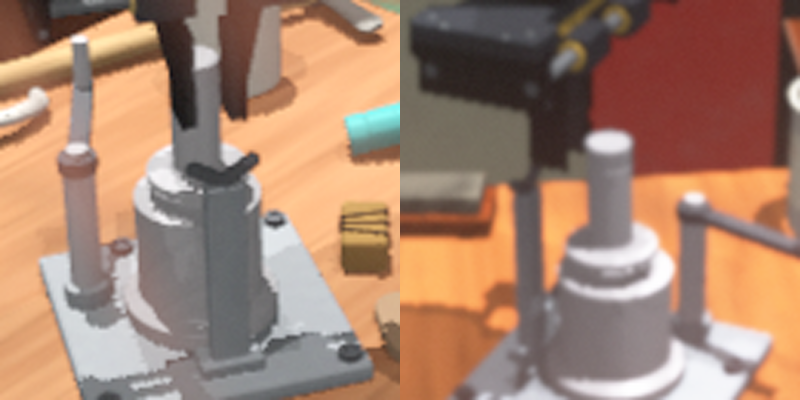

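```bash
python3 - <<'E'
from h import *
s,d=load("s3"),load("d3"); f=130/400
S=lambda x,y:np.array([205+x*f-.3,215+y*f-.3]); D=lambda x,y:np.array([250+(x-400)*f-.3,150+y*f-.3])
P,e=tri([(s,S(204,56)),(d,D(608,140))]); print(P,e)
cc,sn=np.cos(yaw),np.sin(yaw); v=P[:2]-O; print(cc*v[0]+sn*v[1],-sn*v[0]+cc*v[1])
# expected pixels for upright on-axis top z .168
for c,n,g in((s,"s",(205,215)),(d,"d",(250,150))):
    for q in((0,0,.168),(-.01,0,.168),(0,0,.085)):
        p=proj(c,st(q[0],q[1],q[2])); print(n,q,((p-g)/f).round(0))
E
```

```text
[0.56825798 0.04681493 0.16789062] [array([-0.4, -0.4]), array([-0.3,  0.4])]
-0.0011923725965650332 -0.003647805896629992
s (0, 0, 0.168) [194.  54.]
s (-0.01, 0, 0.168) [199.  63.]
s (0, 0, 0.085) [200. 192.]
d (0, 0, 0.168) [211. 138.]
d (-0.01, 0, 0.168) [195. 134.]
d (0, 0, 0.085) [212. 265.]
```

Call:
send_rows(commands=[[0,0,0,0.5,0,0,0.19],[0,0,0,0.9,0,-0.8,0.19],[0,0,0,0.7,0,-2.0,0.0],[0,0,0,0,-0.1,-2.0,0.0],[0,0,0,-0.8,-0.11,-1.8,0.0],[0,0,0,-1.05,-0.11,-1.2,0.0],[0,0,0,-1.05,-0.11,-0.9,0.0],[0,0,0,-1.05,-0.11,-0.75,0.0],[0,0,0,-1.05,-0.11,-0.75,0.0]])

```text
time_s: 4.58
position: [0.5668, 0.0487, 0.171]
tcp_rot: [[-0.887, 0.462, -0.005], [0.462, 0.887, 0.001], [0.005, -0.002, -1.0]]
force: [-0.3, 0.5, -1.1]
opening: 0.001
grasp_force: 0.0
```

```bash
python3 - <<'E'
from h import *
print(rel(st(-.0006,-.002,.168),down(152.5)))
E
```

```text
[-0.021 -0.059  0.003 -0.092  0.021  0.101]
```

Call:
send_rows(commands=[[0,0,0,-0.09,0.02,0.05,0],[0,0,0,-0.09,0.02,0.1,0],[0,0,0,-0.09,0.02,0.15,0],[0,0,0,-0.09,0.02,0.2,0],[0,0,0,-0.09,0.02,0.25,0],[0,0,0,-0.09,0.02,0.3,0],[0,0,0,-0.09,0.02,0.35,0],[0,0,0,-0.09,0.02,0.35,0]])

```text
time_s: 5.25
position: [0.5732, 0.0473, 0.1637]
tcp_rot: [[-0.887, 0.462, 0.004], [0.462, 0.887, -0.0], [-0.003, 0.001, -1.0]]
force: [0.2, -0.5, 4.7]
opening: 0.006
grasp_force: 2.6
```

Call:
send_rows(commands=[[0,0,0,0.05,0,0.05,0],[0,0,0,0.05,0,0.1,0],[0,0,0,0.05,0,0.15,0],[0,0,0,0.05,0,0.2,0],[0,0,0,0.05,0,0.2,0]])

```text
time_s: 5.67
position: [0.5735, 0.0476, 0.1585]
tcp_rot: [[-0.887, 0.462, 0.007], [0.462, 0.887, -0.001], [-0.007, 0.002, -1.0]]
force: [1.0, 0.6, 7.8]
opening: 0.005
grasp_force: 3.5
```

```bash
python3 - <<'E'
from h import *
q=read_state();print(q["position"],q["force"],q["moment"])
d=grab("side");save("d4",d);s=grab("scene");save("s4",s)
A=cv2.resize(s["im"][215:345,205:335],(400,400),interpolation=cv2.INTER_CUBIC);B=cv2.resize(d["im"][150:280,250:380],(400,400),interpolation=cv2.INTER_CUBIC)
cv2.imwrite("pics/c4.png",np.hstack([A,B]))
E
```

```text
[0.57351556 0.04761212 0.15854004] [1.02973404 0.60520313 7.84809055] [-0.10538892 -0.44714077 -0.04687941]
```

View pics/c4.png

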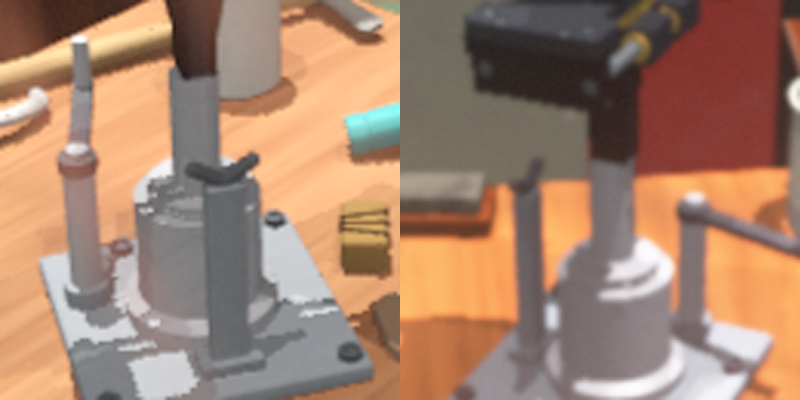

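Nearly home: flange down close to the socket face, nose upright under the fingers. Press until the force climbs sharply.

Call:
send_rows(commands=[[0,0,0,0,0,0.08,0],[0,0,0,0,0,0.16,0],[0,0,0,0,0,0.24,0],[0,0,0,0,0,0.3,0],[0,0,0,0,0,0.3,0]])

```text
time_s: 6.18
position: [0.5746, 0.0474, 0.1581]
tcp_rot: [[-0.888, 0.461, 0.013], [0.461, 0.888, -0.003], [-0.012, 0.003, -1.0]]
force: [-11.8, -0.7, 52.4]
opening: 0.006
grasp_force: 26.7
```

Call:
send_rows(commands=[[0,0,0,0,0,-0.4,0],[0,0,0,0,0,-1.0,0],[0,0,0,0,0,-2.0,0],[0,0,0,0,0,-2.0,0.08],[0,0,0,0,0,-2.0,0.08]])

```text
time_s: 6.6
position: [0.5718, 0.0481, 0.2093]
tcp_rot: [[-0.887, 0.462, 0.005], [0.462, 0.887, -0.001], [-0.004, 0.002, -1.0]]
force: [-0.6, 0.2, 0.2]
opening: 0.061
grasp_force: 0.0
```

```bash
python3 - <<'E'
from h import *
d=grab("side");save("d5",d);s=grab("scene");save("s5",s)
A=cv2.resize(s["im"][215:345,205:335],(400,400),interpolation=cv2.INTER_CUBIC);B=cv2.resize(d["im"][160:290,270:400],(400,400),interpolation=cv2.INTER_CUBIC)
cv2.imwrite("pics/c5.png",np.hstack([A,B]))
print(read_state()["position"],rel(np.array([.703,.058,.205]),down(230)),rel(np.array([.703,.058,.112]),down(230)))
E
```

```text
[0.56993866 0.048253   0.20676468] [ 4.0000e-03 -1.3000e-02 -1.5498e+01 -3.7850e+00  2.3360e+00  5.4000e-02] [ 4.0000e-03 -1.3000e-02 -1.5498e+01 -3.7880e+00  2.3370e+00  3.1540e+00]
```

View pics/c5.png

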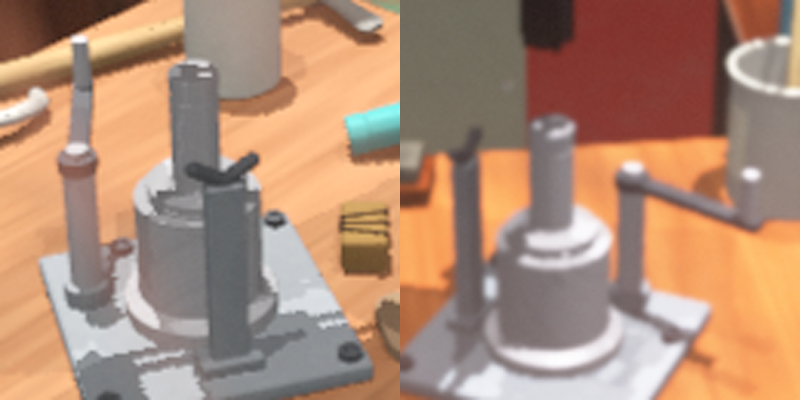

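The arbor is home and upright (side crop nose top (553,122), flange low on the socket); the keeper pin is unmoved at crop (750,175).

Call:
send_rows(commands=[[0,0,-15.5,-3.79,2.34,0.0,0.08],[0,0,-15.5,-3.79,2.34,0.0,0.08],[0,0,-15.5,-3.79,2.34,0.0,0.08],[0,0,-15.5,-3.79,2.34,0.0,0.08],[0,0,-15.5,-3.79,2.34,0.0,0.08],[0,0,-15.5,-3.79,2.34,0.0,0.08],[0,0,-15.5,-3.79,2.34,0.0,0.08],[0,0,-15.5,-3.79,2.34,0.0,0.08],[0,0,-15.5,-3.79,2.34,0.0,0.08],[0,0,-15.5,-3.79,2.34,0.0,0.08],[0,0,-15.5,-3.79,2.34,0.0,0.08],[0,0,-15.5,-3.79,2.34,1.0,0.08],[0,0,-15.5,-3.79,2.34,2.0,0.08],[0,0,-15.5,-3.79,2.34,2.8,0.08],[0,0,-15.5,-3.79,2.34,3.15,0.08],[0,0,-15.5,-3.79,2.34,3.15,0.08]])

```text
time_s: 8.03
position: [0.7004, 0.0581, 0.1075]
tcp_rot: [[-0.643, -0.766, -0.01], [-0.766, 0.643, 0.001], [0.006, 0.008, -1.0]]
force: [0.1, -0.2, 0.1]
opening: 0.079
grasp_force: 0.0
```

```bash
python3 - <<'E'
from h import *
q=read_state(); print(q["position"],q["force"],q["joint_positions"])
piv=np.array([.6205,.0895])
for off,th in [(.02,-40),(.014,-40)]+[(.013,t) for t in range(-45,-116,-5)]+[(.012,-118)]:
    t=np.deg2rad(th); pin=piv+.082*np.array([np.cos(t),np.sin(t)]); push=np.array([np.sin(t),-np.cos(t)])
    p=pin-off*push; print(th,rel(np.r_[p,.112],down(th-90)).round(2).tolist())
E
```

```text
[0.70042452 0.05808411 0.10750351] [ 0.14827097 -0.21874284  0.09459256] [-4.34649038e+00  4.37164878e+01  7.45982623e+01  1.51519504e-04
  6.22609144e+01 -1.44345733e+02]
-40 [0.09, -0.07, -0.0, 0.24, -0.02, -0.15]
-40 [0.09, -0.07, -0.0, 0.44, -0.02, -0.15]
-45 [0.09, -0.07, 1.0, 0.72, -0.05, -0.15]
-50 [0.09, -0.08, 2.0, 0.96, -0.05, -0.14]
-55 [0.08, -0.08, 3.0, 1.2, -0.04, -0.14]
-60 [0.08, -0.08, 4.0, 1.44, -0.0, -0.14]
-65 [0.08, -0.09, 5.0, 1.67, 0.06, -0.14]
-70 [0.07, -0.09, 6.0, 1.9, 0.13, -0.14]
-75 [0.07, -0.09, 7.0, 2.12, 0.23, -0.14]
-80 [0.07, -0.1, 8.0, 2.34, 0.34, -0.13]
-85 [0.06, -0.1, 9.0, 2.54, 0.48, -0.13]
-90 [0.06, -0.1, 10.0, 2.73, 0.63, -0.13]
-95 [0.05, -0.11, 11.0, 2.9, 0.79, -0.13]
-100 [0.05, -0.11, 12.0, 3.06, 0.97, -0.12]
-105 [0.04, -0.11, 13.0, 3.2, 1.17, -0.12]
-110 [0.04, -0.12, 14.0, 3.33, 1.37, -0.12]
-115 [0.04, -0.12, 15.0, 3.44, 1.59, -0.12]
-118 [0.03, -0.12, 15.6, 3.5, 1.76, -0.12]
```

Call:
send_rows(commands=[[0,0,0,0.24,-0.02,-0.1,0.08],[0,0,0,0.44,-0.02,-0.1,0.08],[0,0,1,0.72,-0.05,-0.1,0.08],[0,0,2,0.96,-0.05,-0.1,0.08],[0,0,3,1.2,-0.04,-0.1,0.08],[0,0,4,1.44,0,-0.1,0.08],[0,0,5,1.67,0.06,-0.1,0.08],[0,0,6,1.9,0.13,-0.1,0.08],[0,0,7,2.12,0.23,-0.1,0.08],[0,0,8,2.34,0.34,-0.1,0.08],[0,0,9,2.54,0.48,-0.1,0.08],[0,0,10,2.73,0.63,-0.1,0.08],[0,0,11,2.9,0.79,-0.1,0.08],[0,0,12,3.06,0.97,-0.1,0.08],[0,0,13,3.2,1.17,-0.1,0.08],[0,0,13,3.2,1.17,-0.1,0.08]])

```text
time_s: 9.37
position: [0.615, 0.0063, 0.1181]
tcp_rot: [[-0.965, 0.261, 0.002], [0.261, 0.965, -0.001], [-0.003, 0.0, -1.0]]
force: [-1.2, -0.1, 0.4]
opening: 0.083
grasp_force: 0.0
```

```bash
python3 - <<'E'
from h import *
q=read_state(); print(q["position"],q["force"])
d=grab("side");save("d6",d);s=grab("scene");save("s6",s)
A=cv2.resize(s["im"][215:345,205:335],(400,400),interpolation=cv2.INTER_CUBIC);B=cv2.resize(d["im"][160:290,270:400],(400,400),interpolation=cv2.INTER_CUBIC)
cv2.imwrite("pics/c6.png",np.hstack([A,B]))
piv=np.array([.6205,.0895])
for off,th in [(.013,-110),(.013,-115),(.012,-118),(.010,-119)]:
    t=np.deg2rad(th); pin=piv+.082*np.array([np.cos(t),np.sin(t)]); push=np.array([np.sin(t),-np.cos(t)])
    p=pin-off*push; print(th,rel(np.r_[p,.112],down(th-90)).round(2).tolist())
E
```

```text
[0.61503812 0.0063358  0.11811531] [-1.21418262 -0.05036692  0.38173154]
-110 [0.0, 0.04, 1.02, 0.39, -0.05, 0.19]
-115 [0.01, 0.04, 2.02, 0.63, -0.05, 0.19]
-118 [0.01, 0.04, 2.62, 0.8, -0.04, 0.18]
-119 [0.01, 0.04, 2.82, 0.92, -0.02, 0.18]
```

View pics/c6.png

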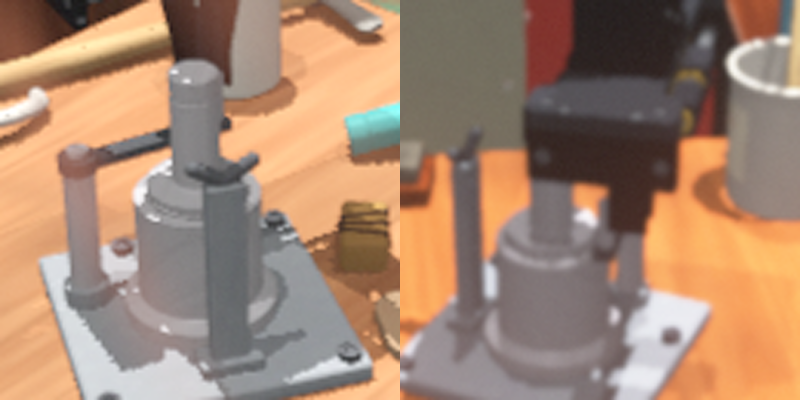

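The bar is swinging over the flange beside the nose with no blockage. Finishing to the stop.

Call:
send_rows(commands=[[0,0,0.5,0.2,-0.02,0.1,0.08],[0,0,1,0.39,-0.05,0.1,0.08],[0,0,2,0.63,-0.05,0.1,0.08],[0,0,2.6,0.8,-0.04,0.1,0.08],[0,0,2.6,0.92,-0.03,0.1,0.08],[0,0,2.6,0.97,-0.03,0.1,0.08],[0,0,2.6,0.97,-0.03,0.1,0.08]])

```text
time_s: 10.05
position: [0.5963, 0.0107, 0.1148]
tcp_rot: [[-0.884, 0.468, 0.021], [0.468, 0.884, -0.005], [-0.021, 0.005, -1.0]]
force: [11.4, -4.3, -9.2]
opening: 0.082
grasp_force: 7.0
```

Call:
send_rows(commands=[[0,0,0,-0.4,0,0,0.08],[0,0,0,-1.0,0,0,0.08],[0,0,0,-1.5,0,-0.5,0.08],[0,0,0,-1.5,0,-1.8,0.08],[0,0,0,-1.5,0,-3.0,0.08],[0,0,0,-2.0,0,-4.3,0.08],[0,0,0,-2.0,0,-5.0,0.08],[0,0,0,-2.0,0,-5.0,0.08]])

```text
time_s: 10.72
position: [0.6448, -0.0159, 0.2706]
tcp_rot: [[-0.884, 0.468, 0.015], [0.468, 0.884, -0.003], [-0.015, 0.004, -1.0]]
force: [0.4, -0.0, 0.4]
opening: 0.078
grasp_force: 0.0
```

```bash
python3 - <<'E'
from h import *
q=read_state(); print(q["position"],q["force"])
d=grab("side");save("d7",d);s=grab("scene");save("s7",s)
A=cv2.resize(s["im"][215:345,205:335],(400,400),interpolation=cv2.INTER_CUBIC);B=cv2.resize(d["im"][185:315,250:380],(400,400),interpolation=cv2.INTER_CUBIC)
cv2.imwrite("pics/c7.png",np.hstack([A,B]))
E
```

```text
[ 0.64478993 -0.01588331  0.27057641] [ 0.38531244 -0.03570781  0.41769278]
```

View pics/c7.png

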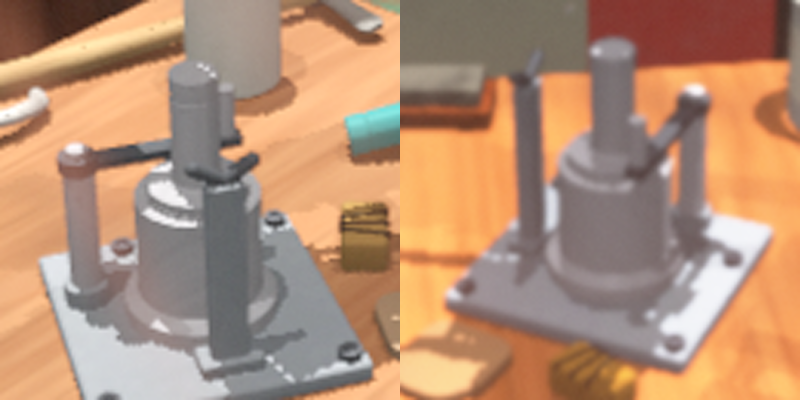

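Keeper bar now lies over the flange beside the nose (pin at scene crop (227,88), side crop (637,121)). A check of the angle and heights follows.

```bash
python3 - <<'E'
from h import *
s,d=load("s7"),load("d7"); f=130/400
S=lambda x,y:np.array([205+x*f-.3,215+y*f-.3]); D=lambda x,y:np.array([250+(x-400)*f-.3,185+y*f-.3])
P,e=tri([(s,S(227,87)),(d,D(637,120))]); V,_=tri([(s,S(74,151)),(d,D(693,91))]); T,e2=tri([(s,S(190,70)),(d,D(612,46))])
v=P-V; print(P,V,T,e,e2,"keeper deg",-27.5-np.degrees(np.arctan2(v[1],v[0])),np.hypot(*v[:2]))
E
```

```text
[0.58410797 0.01595557 0.13022398] [0.62187212 0.09133535 0.10659774] [0.57201998 0.05144332 0.15855237] [array([0.4, 0.4]), array([ 0.4, -0.4])] [array([0.5, 0.5]), array([ 0.5, -0.5])] keeper deg 89.11018508732933 0.08431038632552329
```

Keeper at about 89° (stop 90°) and arbor top at 158.5 mm, which is home. Handing in.

```bash
python3 -c "
from h import *
print(bot.hand_in())"
```

```text
the job is handed in; nothing more can be done
None
```

The arbor is upright and pressed home: its top measures 158.5 mm against 158 mm expected. The keeper is swung to its stop over the flange, measured at about 89° of 90°. The robot is clear, the leather piece, wax block and turquoise piece were not touched, and the job was handed in at about 11 s; the hand-in call returned no verdict.

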